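# Draw down the sprung lid of the craft case and hook its hasp under the catch

## Task

Fasten the craft case: swing the hasp on the front of its sprung lid down, pull the lid fully shut with it, and hook the hasp's slot over the catch on the case front, its lower edge fully home behind the catch's down-turned lip, so that the catch alone keeps the lid down when you let go. Leave the other things on the table where they are.

Things in the scene. Friction and masses are not known exactly. Their poses are not given: they have to be found in the camera images.
- case: Plywood craft case, 180 deep (x) x 260 wide (y) x 120 mm high without its lid, fixed to the table. Origin: centre of its underside; z up; its own -x side is the front, which faces the robot more or less. A hooked steel catch, 16 mm wide, sticks out of the middle of the front.
- lid (a joint): Lid angle, rad: 0 = flat shut (end stop), grows as the front edge rises. Plywood, 12 mm thick, hinged along the back. A spring holds it at about 0.3 to 0.5 rad and pushes harder as it closes: about 4 to 8 N at the front edge keep it shut; let go unhooked, it rises again.
- hasp (a joint): Hasp angle relative to the lid, rad: 0 = square to the lid, hanging down flat along the case front when the lid is shut; grows as the free end swings outwards (away from the case) and up; 1.57 = in the lid's plane; range 0 to 2.6. Light friction: it stays where it is left. Hasp and catch really touch: it cannot pass through the lip.
- lid_hinge (a point): Middle of the lid's hinge axis, along case y, at the top of the case's back edge: case frame x +90, z 120 mm.
- hasp_hinge (a point): Middle of the hasp's hinge axis (parallel to the lid's) on the lid's front edge: 190 mm in front of the lid's hinge and 6 mm above it in the shut lid's frame, so then 126 mm above the table and 10 mm off the case front.
- hasp_bar (a point): Middle of the round grip bar across the hasp's free end: 14 mm thick, 56 mm long with flat ends, parallel to the hinge (case y), both ends free for fingers; the hasp can pivot in a pinch on the ends. At hasp 0 with the lid shut: 66 mm below the hasp's hinge and 16 mm farther out (26 mm off the front face, 60 mm above the table).
- slot_edge (a point): Middle of the 8 mm rod that forms the lower edge of the hasp's slot, 59 mm from the hasp's hinge. The hasp is a steel plate 42 mm wide, 4 mm thick, 72 mm long; the slot is 24 mm wide, from 28 to 55 mm from the hinge.
- catch_lip (a point): Middle of the lowest edge of the catch's down-turned lip: 74.5 mm above the table; the lip is 6 mm thick with a rounded foot, 18 to 24 mm off the case front. With the lid fully shut the slot's lower edge hangs at 71 mm and just clears the lip as it swings in: little slack, so it must be right down on its stop.
- catch_neck (a point): Underside of the catch's neck between face and lip, 82 mm above the table (the neck is 8 mm thick, 24 mm long). Let go, the spring draws the slot's lower edge up 11 mm against it, behind the lip; the lid then rests at about 0.06 rad.
- glue: Bystander: upright white glue bottle, 54 mm across, 150 mm tall; origin at the centre of its underside.
- varnish: Bystander: amber jar, 64 mm across, 85 mm tall; origin at the centre of its underside.
- paint: Bystander: grey paint bottle, 48 mm across, 100 mm tall; origin at the centre of its underside.
- mug: Bystander: white mug, 80 mm across, 90 mm tall; origin at the centre of its underside.
- brush: Bystander: paint brush 200 mm long, lying on the table in front of the case; origin at the middle of its length, underside.
- knife: Bystander: palette spatula 190 mm long, lying on the table; origin at the middle of its length, underside.
- egg: Bystander: turned wooden egg on a foot, 50 mm across, 81 mm tall; origin at the centre of its underside.

How it is judged:
By the outcome, as a careful person would: the job done as asked, in the order asked, and still so for the second after the job is handed in, with the robot touching nothing.
It also fails if it takes over 35 s, if anything falls off the work surface, if the arm or the gripper's body presses on something with over 40 N, if the wrist force passes 120 N, or if a joint passes its speed limit or range.

## Robot

A 6-joint arm with a two-finger parallel gripper is mounted at the origin on the work surface. World frame = base frame: x ahead of the robot, y to its left, z up, the work surface at z = 0. Lengths are in m, angles in rad, forces in N, time in s.
With the tool pointing down it reaches from about 0.425 to 0.95 m from the base axis. Payload 3.5 kg.
Tool frame: the origin (TCP) lies at the very end of the fingers, on their centre line; the grasp point (between the pads) lies 19 mm behind it (ctrl.grip_point_offset is the distance from the TCP to the grasp point, in m); z points along the fingers, y is the line along which they close (so a half turn about z gives the same grasp; the last joint's range is limited). The gripper opens to 85 mm and grips with 20 to 120 N. Pads are 22 mm wide; open, the fingers measure 114 mm over their backs; the gripper's body (76 mm by 85 mm) begins 54 mm behind the grasp point. The pads swing forward as they close: fully open they stand 13 mm farther back than shut.
Start: joints at [-1.401, 0.286, 1.577, -0, 1.279, -0.15], TCP at [0.212, -0.641, 0.231] pointing down, gripper open.
Joint ranges: [-2.77, 2.77], [-0.9, 2.22], [0.21, 2.48], [-1.53, 4.67], [0.24, 2.81], [-2.84, 2.84]. Speed limits (rad/s): [2.79, 2.79, 3.14, 3.14, 3.14, 3.14].

## Interface

Orientations are given as a unit quaternion [x, y, z, w].
In Python, from plant import ctrl gives the robot as it stands. The module is installed in compiled form; this text tells all that it offers.
- The arm moves only by the shell command python3 -m pendant 'ROWS' [OPENING] [FORCE]. ROWS is JSON, a list of rows, each an object of numbers: "dx", "dy", "dz": the shift along the tool's x, y, z in cm; "twist": the turn about the tool's z in degrees. A call has 1 to 10 rows; each row is the pose to reach, as a shift and turn from the pose commanded when the call began, along the tool's axes at that moment; what a row does not reach only later rows make up. A row lasts 1/8 s, in which the tool goes at most 62.5 mm and 10.7 degrees, less where a joint would pass 70% of its speed; a pose out of reach is approached as far as the arm can. A call with a gripper value outside its range is refused whole. OPENING is the opening in per cent of the stroke, from 0 (shut) to 100 (fully open), set as the call begins (- or left out, the last holds). The fingers move at their own pace and stop on an object; FORCE is the grip in N (left out, the last holds). Time passes only in rows, so rows that repeat a pose let the fingers close. It gives the time, the measured TCP pose, the force, the opening and the grip force at its end, in the units of the state.
- ctrl.get_state(): the state, without advancing time (a new reading comes with each control period).
- ctrl.read_camera(name): name is "side" or "top"; returns a dict with "img" (400x640x3 uint8, red, green, blue), "depth" (400x640 float32, m along the optical axis (not along the pixel's ray), 0 where there is no reading), "camera_matrix" (3x3 intrinsics, pixels), "xyz" and "rotation" of the camera in the world. Camera axes: x right, y up, looking along -z (the intrinsics and any distortion apply to the point x, -y, -z); pixel columns grow to the right and rows downward; lengths in m; the calibration is good to about 2 mm. A picture is of the moment at which its call begins.
- ctrl.sign_off(): hands the job in; it is judged then, once.
The state is a dict: "time": time; "qpos": joint angles; "dq": joint speeds; "joint_efforts": joint torques, N m; "eef_pos": TCP position; "tcp_rot": TCP orientation; "contact_force": force on the tool from outside, world axes, zero at the start; "wrist_torque": the same for the moment, N m; "opening": opening from 0.0 (shut) to 1.0 (fully open); "finger_force": force on a finger pad.
Only numpy, scipy, OpenCV 4.12 (cv2) and the standard library are available. Lean on these libraries where they do the work, as an engineer would, in place of code of your own. Each camera call takes 0.05 s, during which the arm holds its last target. There are 200 camera calls.

## Working session

There is one attempt and no reset: what is moved stays moved. The work goes in short steps, Python scripts to look and compute and a shell command to move; the robot and the scene stay as the last step left them, time stands still between calls to the robot, and variables do not carry over. Pictures are saved under pics/ and viewed, at most 10 in all, crops included, and the job is handed in when it is done.

```bash
mkdir -p pics
cat > h.py <<'E'
import numpy as np, cv2
from plant import ctrl
from scipy.spatial.transform import Rotation as R
def cam(n,save=None):
    c=ctrl.read_camera(n)
    if save: cv2.imwrite(save,c['img'][:,:,::-1])
    return c
def rot(c):
    r=np.array(c['rotation'],float)
    return r if r.shape==(3,3) else R.from_quat(r).as_matrix()
def cloud(c):
    K=np.array(c['camera_matrix']);d=c['depth']
    v,u=np.mgrid[:d.shape[0],:d.shape[1]]
    p=np.stack([(u-K[0,2])/K[0,0]*d,-(v-K[1,2])/K[1,1]*d,-d],-1)
    P=p@rot(c).T+np.array(c['xyz']); P[d==0]=np.nan
    return P
E
python3 - <<'E'
from h import *
for n in('side','top'):
    c=cam(n,f'pics/{n}0.png');np.save(n+'0.npy',cloud(c));print({k:(v if k not in('img','depth') else 0) for k,v in c.items()})
print(ctrl.get_state())
E
```

```text
{'img': 0, 'depth': 0, 'camera_matrix': array([[430.95140625,   0.        , 317.67231497],
       [  0.        , 430.95140625, 193.8830523 ],
       [  0.        ,   0.        ,   1.        ]]), 'xyz': array([ 0.50686854, -0.62052436,  0.86156449]), 'rotation': array([ 0.33628576, -0.01550914, -0.06577749,  0.93933204])}
{'img': 0, 'depth': 0, 'camera_matrix': array([[451.18408199,   0.        , 322.08892681],
       [  0.        , 451.18408199, 199.26793819],
       [  0.        ,   0.        ,   1.        ]]), 'xyz': array([0.39820477, 0.00713429, 1.03743732]), 'rotation': array([ 0.05826945, -0.05966239, -0.7016517 ,  0.70762276])}
{'time': 0.1, 'qpos': array([-1.40103028e+00,  2.87093516e-01,  1.57799081e+00,  3.23883518e-05,
        1.27859419e+00, -1.50008632e-01]), 'dq': array([-0.0003104 , -0.00134897, -0.00240628, -0.00064707, -0.0001414 ,
        0.00161093]), 'joint_efforts': array([ 3.16024953e-04, -4.07298732e+01, -2.93698597e+01, -1.55341031e-04,
        3.40330284e-03, -5.69773434e-06]), 'eef_pos': array([ 0.21212004, -0.64020014,  0.23009608]), 'tcp_rot': array([ 9.87245434e-01,  1.59202274e-01,  5.19947540e-06, -1.04303206e-03]), 'contact_force': array([-1.00368638, -0.24349747, -0.48148667]), 'wrist_torque': array([ 0.07088898, -0.01808799, -0.05603476]), 'finger_force': 0.0, 'opening': 1.0012644557503505}
```

View pics/side0.png

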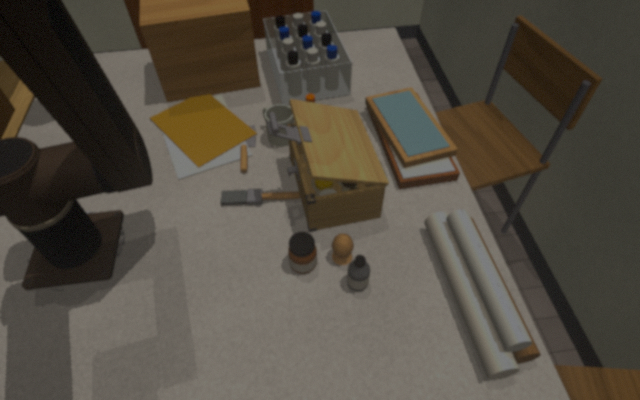

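View pics/top0.png

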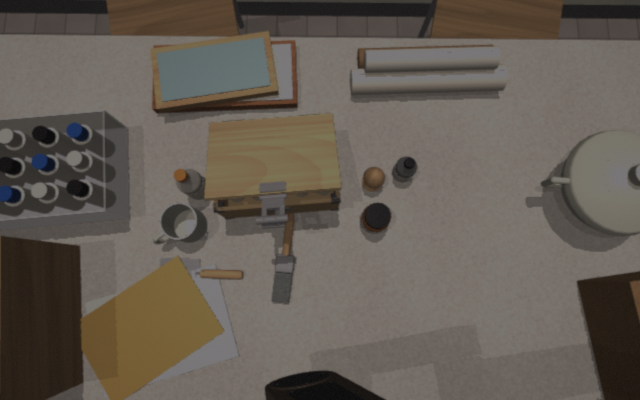

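Side view: the case is around (340,170) with its lid ajar and the hasp sticking out at (290,132). Top view: lid spans (207–340, 115–200), the hasp's slot is at (272,205) and its bar at (271,220). The mug, at (180,222), and the glue are on the left, the brush, at (287,260), is in front. I'll enlarge the crop next.

Run:
```python
from h import *
a=cv2.imread('pics/top0.png')[100:235,150:350];a=cv2.convertScaleAbs(a,alpha=1.8)
cv2.imwrite('pics/topc.png',cv2.resize(a,None,fx=4,fy=4,interpolation=cv2.INTER_CUBIC))
P=np.load('top0.npy')
for u,v in [(211,120),(333,118),(337,190),(209,193),(240,150),(300,150),(240,180),(310,180),(272,185),(272,194),(263,205),(281,203),(258,220),(265,220),(271,220),(278,219),(285,218),(287,235),(283,290),(180,222)]:
    print(u,v,P[v,u].round(4))
```

```text
211 120 [0.763  0.2736 0.0021]
333 118 [ 0.7224 -0.0154  0.1365]
337 190 [ 0.5588 -0.0222  0.1925]
209 193 [0.55   0.2202 0.1969]
240 150 [0.6448 0.1715 0.1608]
300 150 [0.6452 0.0511 0.163 ]
240 180 [0.578  0.1645 0.186 ]
310 180 [0.5774 0.0294 0.1945]
272 185 [0.5663 0.1013 0.1982]
272 194 [0.5492 0.1009 0.1968]
263 205 [0.5264 0.116  0.2071]
281 203 [0.53   0.0823 0.2102]
258 220 [0.4927 0.118  0.2526]
265 220 [0.493  0.1059 0.2511]
271 220 [0.4932 0.0955 0.2505]
278 219 [0.4951 0.0832 0.2504]
285 218 [0.4968 0.0709 0.2514]
287 235 [0.4874 0.0845 0.018 ]
283 290 [0.3655 0.0905 0.0209]
180 222 [5.169e-01 3.335e-01 5.000e-04]
```

View pics/topc.png

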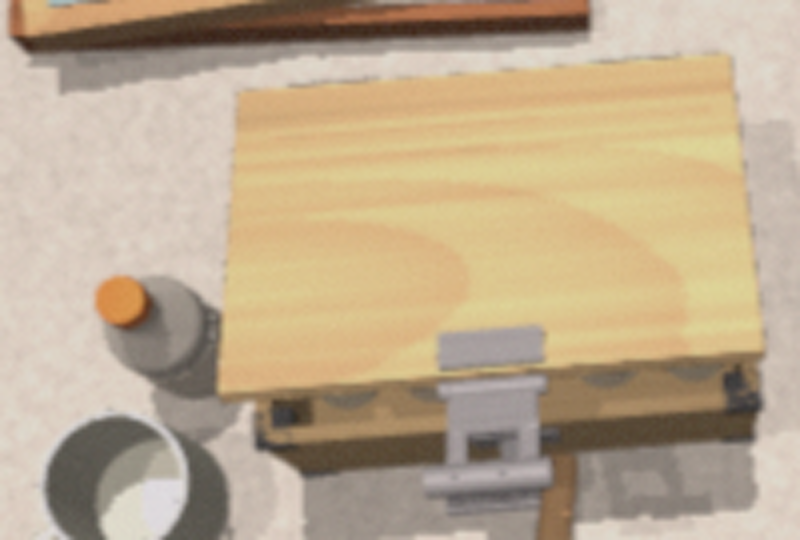

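The crop shows the lid's front edge running from (218,395) to (762,355), the hinge knuckle at (492,387), and the bar from (425,485) to (550,472), standing out and up. Next I'll fit the lid plane and bar.

```bash
cat >> h.py <<'E'
def fit(P,top=True):
    q=P.reshape(-1,3); q=q[~np.isnan(q).any(1)]
    m=(q[:,0]>.56)&(q[:,0]<.72)&(q[:,1]>.0)&(q[:,1]<.20)&(q[:,2]>.125)&(q[:,2]<.23)&~((abs(q[:,1]-.1)<.035)&(q[:,0]<.6))
    L=q[m]
    for _ in range(4):
        c=L.mean(0);n=np.linalg.svd(L-c,full_matrices=False)[2][2];n*=np.sign(n[2]);r=(L-c)@n;L=L[abs(r)<max(.003,2*r.std())] if _<3 else L
    h=-n[:2]/np.linalg.norm(n[:2]);   # dir of fall... lid rises to front => n tilts to +x
    ex=-h; phi=np.arccos(n[2])
    # underside plane at z=.12
    s=((c-.012*n)@n-.12*n[2])/np.linalg.norm(n[:2])
    return dict(phi=phi,yaw_n=np.degrees(np.arctan2(ex[1],ex[0])),s=s,rms=((L-c)@n).std(),N=len(L),ex=ex)
E
python3 - <<'E'
from h import *
for n in('top','side'):
    P=np.load(n+'0.npy');f=fit(P);print(n,f)
    q=P.reshape(-1,3);q=q[~np.isnan(q).any(1)]
    b=q[(q[:,0]>.475)&(q[:,0]<.51)&(q[:,1]>.05)&(q[:,1]<.14)&(q[:,2]>.235)&(q[:,2]<.27)]
    if len(b)<8: print(len(b));continue
    c=b.mean(0);d=np.linalg.svd(b-c)[2][0];d*=np.sign(d[1]);t=(b-c)@d
    print('bar',len(b),c.round(4),d.round(3),'yaw',np.degrees(np.arctan2(-d[0],d[1])),t.min(),t.max(),b[:,2].max(), ((t.min()+t.max())/2*d+c).round(4))
# lid corners by pixels (top crop)
P=np.load('top0.npy')
for a,b,k in [((218,393),(760,353),'front'),((238,93),(730,57),'back')]:
    pts=[]
    for w in np.linspace(.05,.95,15):
        u=150+(a[0]+(b[0]-a[0])*w)/4; v=100+(a[1]+(b[1]-a[1])*w)/4+(-3 if k=='front' else 3)
        pts.append(P[int(round(v)),int(round(u))])
    pts=np.array(pts);pts=pts[(pts[:,2]>.12)];p=np.polyfit(pts[:,1],pts[:,0],1);print(k,np.degrees(np.arctan(-p[0])),pts[0].round(4),pts[-1].round(4))
for px in [(218,393),(760,353),(238,93),(730,57)]:
    u=150+px[0]/4;v=100+px[1]/4
    print(px,P[int(v)-3 if px[1]>200 else int(v)+3,int(u)+(3 if px[0]<400 else -3)].round(4))
E
```

```text
top {'phi': np.float64(0.3841936979009923), 'yaw_n': np.float64(5.073833844366385), 's': np.float64(0.7249243600388223), 'rms': np.float64(0.0011740280458991136), 'N': 6093, 'ex': array([0.99608156, 0.08843941])}
bar 320 [0.4931 0.0938 0.2472] [-0.096  0.995  0.012] yaw 5.525754861984916 -0.028215469442805792 0.028112151533153527 0.2543866401595568 [0.4931 0.0938 0.2472]
side {'phi': np.float64(0.38334228696744016), 'yaw_n': np.float64(5.06065135511747), 's': np.float64(0.7246263974695103), 'rms': np.float64(0.0010080121005032732), 'N': 3318, 'ex': array([0.99610188, 0.08821023])}
bar 152 [0.4975 0.09   0.2464] [-0.098  0.994  0.053] yaw 5.614848453244596 -0.024766543243445044 0.034167799166100715 0.2525514215149305 [0.497  0.0947 0.2467]
front 4.763945981658843 [0.546  0.2159 0.1983] [ 0.5647 -0.0143  0.2014]
back 4.87716514397582 [0.7031 0.2282 0.1355] [ 0.7234 -0.0008  0.1334]
(218, 393) [0.5458 0.2232 0.1991]
(760, 353) [ 0.5674 -0.022   0.198 ]
(238, 93) [0.7042 0.2375 0.1319]
(730, 57) [ 0.7259 -0.0071  0.1325]
```

```bash
cat >> h.py <<'E'
E5=np.array([np.cos(np.radians(5.1)),np.sin(np.radians(5.1))]);T5=np.array([-E5[1],E5[0]])
def st():
    s=ctrl.get_state();p=s['eef_pos'];q=R.from_quat(s['tcp_rot']).as_matrix()
    print('t',round(s['time'],2),'s',(p[:2]@E5).round(4),'t',(p[:2]@T5).round(4),'z',p[2].round(4),'yaw',np.degrees(np.arctan2(q[1,0],q[0,0])).round(2),'F',s['contact_force'].round(1),'op',round(s['opening'],3),'ff',round(float(s['finger_force']),1))
    return s
E
python3 -m pendant '[{"dx":3,"dy":1,"dz":-4,"twist":5},{"dx":6,"dy":2,"dz":-7,"twist":10},{"dx":9.5,"dy":3.1,"dz":-10,"twist":13.2},{"dx":9.5,"dy":3.1,"dz":-10,"twist":13.2}]'
python3 -c "from h import *;st()"
```

```text
time: 0.6
eef_pos: [0.3148, -0.6406, 0.3346]
tcp_rot: [0.999, 0.046, 0.001, 0.003]
contact_force: [-0.8, 0.2, 0.6]
opening: 0.999
finger_force: 0.0
t 0.6 s 0.2566 t -0.6661 z 0.3346 yaw 5.32 F [-0.8  0.2  0.6] op 0.999 ff 0.0
```

```bash
python3 -m pendant '[{"dx":3,"dy":-5},{"dx":5,"dy":-10},{"dx":7,"dy":-15},{"dx":9,"dy":-20},{"dx":11,"dy":-25},{"dx":13,"dy":-30},{"dx":15,"dy":-35},{"dx":17,"dy":-40},{"dx":18,"dy":-45},{"dx":19,"dy":-50}]'
python3 -c "from h import *;st()"
```

```text
t 0.6 s 0.2566 t -0.6661 z 0.3346 yaw 5.32 F [-0.8  0.2  0.6] op 0.999 ff 0.0$[0]: bad value
```

```bash
python3 -m pendant '[{"dx":3,"dy":-5,"dz":0,"twist":0},{"dx":5,"dy":-10,"dz":0,"twist":0},{"dx":7,"dy":-15,"dz":0,"twist":0},{"dx":9,"dy":-20,"dz":0,"twist":0},{"dx":11,"dy":-25,"dz":0,"twist":0},{"dx":13,"dy":-30,"dz":0,"twist":0},{"dx":15,"dy":-35,"dz":0,"twist":0},{"dx":17,"dy":-40,"dz":0,"twist":0},{"dx":18,"dy":-45,"dz":0,"twist":0},{"dx":19,"dy":-50,"dz":0,"twist":0}]'
python3 -c "from h import *;st()"
```

```text
time: 1.85
eef_pos: [0.4557, -0.124, 0.3294]
tcp_rot: [0.999, 0.044, -0.001, -0.001]
contact_force: [0.6, 0.3, 0.3]
opening: 1.001
finger_force: 0.0
t 1.85 s 0.4429 t -0.164 z 0.3294 yaw 5.1 F [0.6 0.3 0.3] op 1.001 ff 0.0
```

```bash
python3 -m pendant '[{"dx":1.2,"dy":-5.4,"dz":0,"twist":0},{"dx":2.4,"dy":-10.8,"dz":0,"twist":0},{"dx":3.6,"dy":-16.2,"dz":0,"twist":0},{"dx":5,"dy":-21.3,"dz":1,"twist":0},{"dx":5,"dy":-21.3,"dz":5,"twist":0},{"dx":5,"dy":-21.3,"dz":5,"twist":0},{"dx":5,"dy":-21.3,"dz":5,"twist":0}]'
python3 - <<'E'
from h import *
st();c=cam('side');a=cv2.convertScaleAbs(c['img'][60:220,230:420,::-1],alpha=1.8);cv2.imwrite('pics/s1.png',cv2.resize(a,None,fx=4,fy=3.7,interpolation=cv2.INTER_CUBIC))
E
```

```text
time: 2.72
eef_pos: [0.4875, 0.0905, 0.2816]
tcp_rot: [0.999, 0.044, -0.0, 0.0]
contact_force: [0.1, 0.2, 0.5]
opening: 1.003
finger_force: 0.0
t 2.73 s 0.4936 t 0.0468 z 0.2816 yaw 5.06 F [0.1 0.2 0.5] op 1.003 ff 0.0
```

View pics/s1.png

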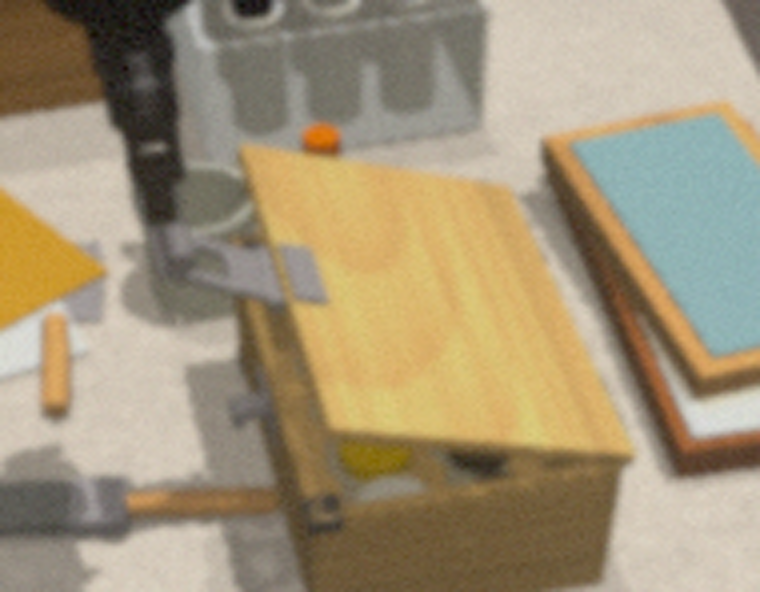

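The gripper (black fingers around (155,180)) stands right over the bar (175,250), and the catch is visible at (250,405). Descend and pinch.

```bash
python3 -m pendant '[{"dx":0,"dy":-0.2,"dz":2.5,"twist":0},{"dx":0,"dy":-0.2,"dz":4.5,"twist":0},{"dx":0,"dy":-0.2,"dz":4.5,"twist":0}]'
python3 -m pendant '[{"dx":0,"dy":0,"dz":0,"twist":0},{"dx":0,"dy":0,"dz":0,"twist":0},{"dx":0,"dy":0,"dz":0,"twist":0},{"dx":0,"dy":0,"dz":0,"twist":0},{"dx":0,"dy":0,"dz":0,"twist":0},{"dx":0,"dy":0,"dz":0,"twist":0}]' 0 60
python3 - <<'E'
from h import *
st();c=cam('side');a=cv2.convertScaleAbs(c['img'][90:170,250:350,::-1],alpha=2.2);cv2.imwrite('pics/s2.png',cv2.resize(a,None,fx=7,fy=7,interpolation=cv2.INTER_CUBIC))
E
```

```text
time: 3.15
eef_pos: [0.4871, 0.0925, 0.2362]
tcp_rot: [0.999, 0.044, -0.001, 0.0]
contact_force: [0.1, 0.2, 0.3]
opening: 1.003
finger_force: 0.0
time: 3.9
eef_pos: [0.4867, 0.0932, 0.2364]
tcp_rot: [0.999, 0.045, -0.001, 0.0]
contact_force: [-5.5, 0.2, 4.0]
opening: 0.62
finger_force: 62.3
t 3.9 s 0.4931 t 0.0496 z 0.2364 yaw 5.13 F [-5.5  0.2  4. ] op 0.62 ff 62.3
```

View pics/s2.png

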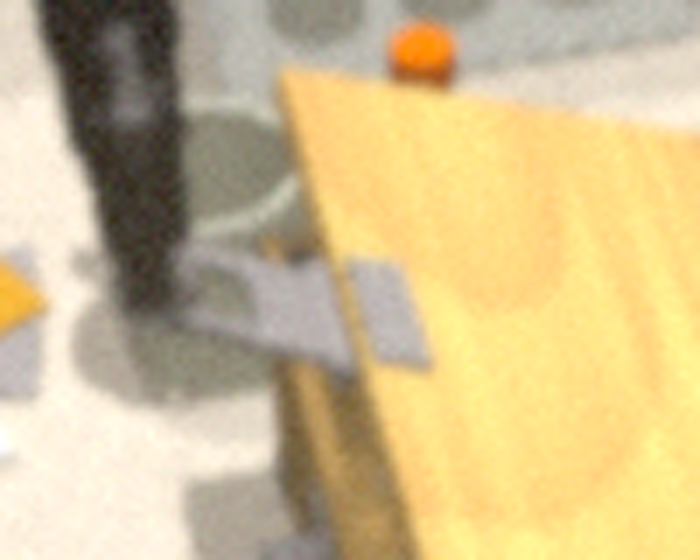

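```bash
python3 -m pendant '[{"dx":-0.7,"dy":0,"dz":1.2,"twist":0},{"dx":-1.3,"dy":0,"dz":2.4,"twist":0},{"dx":-1.6,"dy":0,"dz":3.6,"twist":0},{"dx":-1.7,"dy":0,"dz":4.8,"twist":0},{"dx":-1.6,"dy":0,"dz":6,"twist":0},{"dx":-1.3,"dy":0,"dz":7.1,"twist":0},{"dx":-0.8,"dy":0,"dz":8.2,"twist":0},{"dx":-0.1,"dy":0,"dz":9.1,"twist":0},{"dx":-0.1,"dy":0,"dz":9.1,"twist":0}]' 0 60
python3 - <<'E'
from h import *
st();c=cam('side');P=cloud(c);print(fit(P));a=cv2.convertScaleAbs(c['img'][90:190,250:370,::-1],alpha=2.2);cv2.imwrite('pics/s3.png',cv2.resize(a,None,fx=6,fy=6,interpolation=cv2.INTER_CUBIC))
E
```

```text
time: 5.08
eef_pos: [0.4708, 0.0925, 0.142]
tcp_rot: [0.998, 0.051, -0.024, 0.001]
contact_force: [-44.4, -6.1, 29.7]
opening: 0.616
finger_force: 105.8
t 5.08 s 0.4772 t 0.0503 z 0.142 yaw 5.82 F [-44.4  -6.1  29.7] op 0.616 ff 105.8
{'phi': np.float64(0.00074929757000368), 'yaw_n': np.float64(146.91795131884535), 's': np.float64(-1.9745246819862101), 'rms': np.float64(0.0012457214700245154), 'N': 3559, 'ex': array([-0.83788977,  0.54583947])}
```

View pics/s3.png

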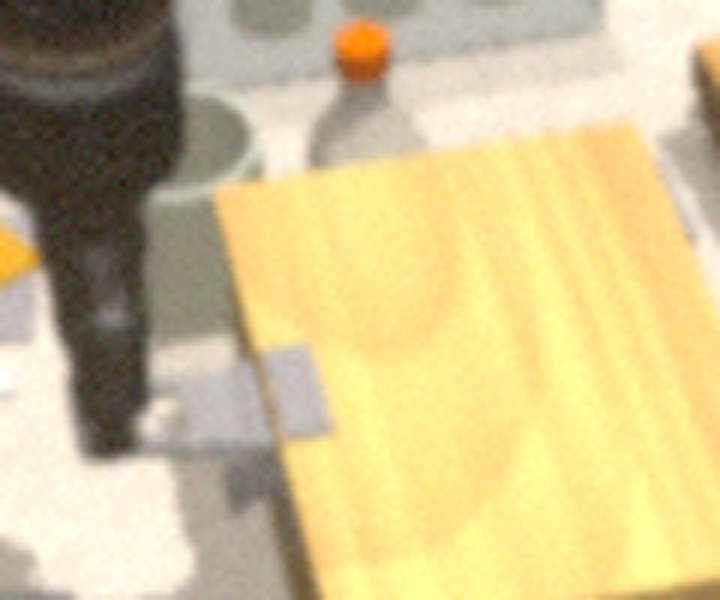

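The lid is already flat shut: the hasp at (200,400) went down with it without pivoting, and the slot shows at (160,410). I need the hasp's actual angle from depth.

```bash
cat >> h.py <<'E'
def hasp(n='side'):
    c=cam(n);P=cloud(c).reshape(-1,3);P=P[~np.isnan(P).any(1)]
    s=P[:,:2]@E5;t=P[:,:2]@T5
    m=(abs(t-.049)<.021)&(s>.44)&(s<.56)&(P[:,2]>.05)&(P[:,2]<.2)
    for a in np.arange(.46,.56,.005):
        k=m&(s>=a)&(s<a+.005)
        if k.sum()>2: print(round(a+.0025,4),k.sum(),np.percentile(P[k,2],[10,50,90]).round(3))
    m=(abs(t-.049)<.1)&(s>.58)&(s<.7)&(P[:,2]>.11)&(P[:,2]<.23)
    f=np.polyfit(s[m],P[m,2],1);print('lid slope',f[0].round(4),'top z at front',np.polyval(f,.5448).round(4))
E
python3 - <<'E'
from h import *
hasp()
E
```

```text
0.4675 20 [0.137 0.14  0.156]
0.4925 7 [0.132 0.134 0.135]
0.4975 10 [0.132 0.133 0.134]
0.5025 15 [0.129 0.132 0.133]
0.5075 17 [0.129 0.131 0.133]
0.5125 29 [0.13  0.132 0.133]
0.5175 29 [0.129 0.13  0.132]
0.5225 38 [0.085 0.128 0.131]
0.5275 45 [0.084 0.127 0.13 ]
0.5325 41 [0.087 0.127 0.129]
0.5375 40 [0.086 0.128 0.131]
0.5425 53 [0.08  0.124 0.131]
0.5475 45 [0.069 0.132 0.135]
0.5525 27 [0.132 0.134 0.136]
0.5575 24 [0.132 0.133 0.135]
lid slope 0.0016 top z at front 0.1308
```

```bash
python3 -m pendant '[{"dx":-1,"dy":0,"dz":0.3,"twist":0},{"dx":-1.7,"dy":0,"dz":0.8,"twist":0},{"dx":-2,"dy":0,"dz":1.8,"twist":0},{"dx":-2,"dy":0,"dz":2.9,"twist":0},{"dx":-1.8,"dy":0,"dz":4.1,"twist":0},{"dx":-1.5,"dy":0,"dz":5.2,"twist":0},{"dx":-1.5,"dy":0,"dz":5.2,"twist":0}]' 0 40
python3 - <<'E'
from h import *
st();hasp()
E
```

```text
time: 6.05
eef_pos: [0.4669, 0.0916, 0.0902]
tcp_rot: [0.999, 0.047, -0.006, 0.001]
contact_force: [-11.1, -1.8, 4.2]
opening: 0.621
finger_force: 107.6
t 6.05 s 0.4732 t 0.0497 z 0.0902 yaw 5.36 F [-11.1  -1.8   4.2] op 0.621 ff 107.6
0.4625 17 [0.182 0.19  0.196]
0.4675 3 [0.16  0.161 0.165]
0.4875 20 [0.093 0.178 0.194]
0.4925 32 [0.094 0.184 0.196]
0.4975 14 [0.098 0.1   0.102]
0.5025 17 [0.101 0.102 0.105]
0.5075 16 [0.105 0.106 0.109]
0.5125 21 [0.108 0.111 0.114]
0.5175 28 [0.112 0.114 0.116]
0.5225 38 [0.085 0.116 0.119]
0.5275 45 [0.084 0.12  0.123]
0.5325 43 [0.088 0.124 0.129]
0.5375 37 [0.088 0.129 0.131]
0.5425 49 [0.078 0.123 0.131]
0.5475 41 [0.081 0.133 0.134]
0.5525 28 [0.132 0.134 0.135]
0.5575 27 [0.132 0.134 0.136]
lid slope 0.0 top z at front 0.131
```

```bash
python3 -m pendant '[{"dx":0.8,"dy":0,"dz":1.3,"twist":0},{"dx":1.6,"dy":0,"dz":2.6,"twist":0},{"dx":1.6,"dy":0,"dz":2.6,"twist":0},{"dx":1.3,"dy":0,"dz":0.2,"twist":0},{"dx":1.2,"dy":0,"dz":-2.3,"twist":0},{"dx":1.3,"dy":0,"dz":-4.6,"twist":0},{"dx":1.6,"dy":0,"dz":-6.7,"twist":0},{"dx":1.6,"dy":0,"dz":-6.7,"twist":0}]'
python3 - <<'E'
from h import *
st();hasp()
E
```

```text
time: 7.1
eef_pos: [0.4916, 0.0936, 0.1617]
tcp_rot: [0.999, 0.044, 0.007, -0.001]
contact_force: [11.7, 1.5, -5.2]
opening: 0.625
finger_force: 104.7
t 7.1 s 0.498 t 0.0496 z 0.1617 yaw 5.02 F [11.7  1.5 -5.2] op 0.625 ff 104.7
0.5125 9 [0.162 0.165 0.168]
0.5175 28 [0.165 0.169 0.171]
0.5225 29 [0.081 0.172 0.177]
0.5275 38 [0.081 0.173 0.181]
0.5325 35 [0.087 0.179 0.185]
0.5375 40 [0.087 0.187 0.191]
0.5425 70 [0.084 0.191 0.196]
0.5475 76 [0.097 0.118 0.198]
0.5525 28 [0.117 0.118 0.121]
lid slope -0.4833 top z at front 0.2203
```

```bash
python3 -m pendant '[{"dx":0,"dy":0,"dz":0,"twist":0},{"dx":0,"dy":0,"dz":0,"twist":0},{"dx":0,"dy":0,"dz":0,"twist":0},{"dx":-1,"dy":0,"dz":-1.5,"twist":0},{"dx":-1,"dy":0,"dz":-4,"twist":0},{"dx":-1,"dy":0,"dz":-6,"twist":0},{"dx":-1,"dy":0,"dz":-6,"twist":0}]' 100
python3 - <<'E'
from h import *
st();hasp()
c=cam('side');a=cv2.convertScaleAbs(c['img'][90:190,250:370,::-1],alpha=2.2);cv2.imwrite('pics/s4.png',cv2.resize(a,None,fx=6,fy=6,interpolation=cv2.INTER_CUBIC))
P=cloud(c);np.save('side4.npy',P);print(fit(P))
E
```

```text
time: 8.02
eef_pos: [0.4784, 0.0923, 0.222]
tcp_rot: [0.999, 0.045, 0.002, 0.0]
contact_force: [-0.0, 1.1, -0.8]
opening: 1.0
finger_force: 0.0
t 8.03 s 0.4847 t 0.0494 z 0.222 yaw 5.13 F [-0.   1.1 -0.8] op 1.0 ff 0.0
0.4925 12 [0.173 0.175 0.178]
0.4975 24 [0.176 0.178 0.18 ]
0.5025 25 [0.177 0.178 0.179]
0.5075 24 [0.159 0.166 0.175]
0.5125 35 [0.162 0.166 0.169]
0.5175 30 [0.166 0.169 0.171]
0.5225 29 [0.084 0.172 0.176]
0.5275 35 [0.082 0.174 0.18 ]
0.5325 34 [0.088 0.181 0.185]
0.5375 42 [0.087 0.187 0.191]
0.5425 67 [0.084 0.188 0.195]
0.5475 79 [0.097 0.119 0.199]
0.5525 27 [0.117 0.119 0.12 ]
lid slope -0.4779 top z at front 0.2192
{'phi': np.float64(0.4429958118636144), 'yaw_n': np.float64(5.156073460096816), 's': np.float64(0.7252161314570478), 'rms': np.float64(0.0009722426110795492), 'N': 3211, 'ex': array([0.99595359, 0.08986905])}
```

View pics/s4.png

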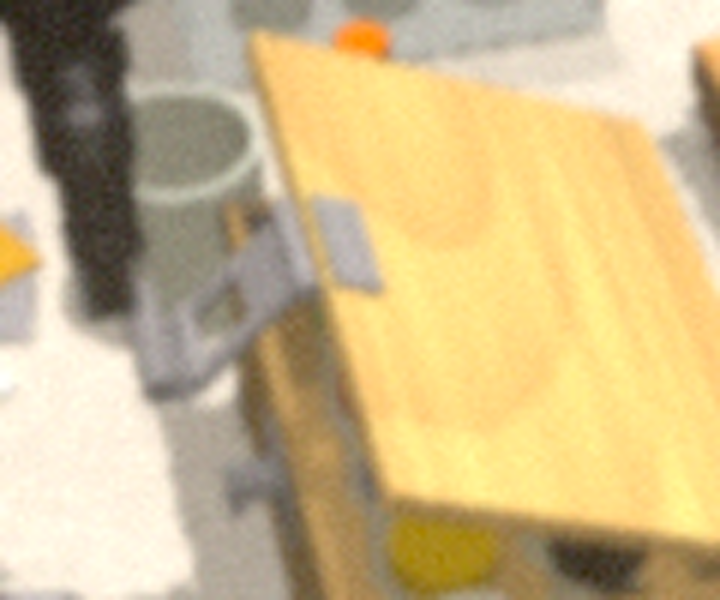

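The lid is up again at 0.443 rad, with the hasp hanging out at about 45° and its bar near (150,350), clear of the catch at (255,480). Regrasp on the inner side of the pads, then pull down.

```bash
python3 -m pendant '[{"dx":0.6,"dy":0,"dz":3,"twist":0},{"dx":0.6,"dy":0,"dz":5.4,"twist":0},{"dx":0.6,"dy":0,"dz":5.4,"twist":0}]' 100
python3 -m pendant '[{"dx":0,"dy":0,"dz":0,"twist":0},{"dx":0,"dy":0,"dz":0,"twist":0},{"dx":0,"dy":0,"dz":0,"twist":0},{"dx":0,"dy":0,"dz":0,"twist":0},{"dx":0,"dy":0,"dz":0,"twist":0}]' 0 50
python3 -c "
from h import *
st();hasp()"
```

```text
time: 8.5
eef_pos: [0.4808, 0.0929, 0.1626]
tcp_rot: [0.999, 0.045, -0.004, -0.0]
contact_force: [-0.3, -0.2, 0.2]
opening: 1.001
finger_force: 0.0
time: 9.12
eef_pos: [0.4839, 0.093, 0.1669]
tcp_rot: [0.999, 0.045, 0.001, -0.0]
contact_force: [1.1, 1.2, 0.7]
opening: 0.625
finger_force: 52.2
t 9.12 s 0.4903 t 0.0496 z 0.1669 yaw 5.12 F [1.1 1.2 0.7] op 0.625 ff 52.2
0.5075 17 [0.157 0.163 0.169]
0.5125 30 [0.161 0.165 0.168]
0.5175 33 [0.164 0.167 0.17 ]
0.5225 27 [0.081 0.17  0.175]
0.5275 36 [0.081 0.132 0.179]
0.5325 33 [0.088 0.177 0.184]
0.5375 45 [0.087 0.187 0.19 ]
0.5425 67 [0.082 0.188 0.194]
0.5475 74 [0.098 0.119 0.199]
0.5525 32 [0.117 0.119 0.198]
lid slope -0.4734 top z at front 0.2184
```

```bash
python3 -m pendant '[{"dx":-0.3,"dy":0,"dz":1.3,"twist":0},{"dx":-0.5,"dy":0,"dz":2.6,"twist":0},{"dx":-0.6,"dy":0,"dz":3.9,"twist":0},{"dx":-0.7,"dy":0,"dz":5.2,"twist":0},{"dx":-0.6,"dy":0,"dz":6.5,"twist":0},{"dx":-0.5,"dy":0,"dz":7.7,"twist":0},{"dx":-0.4,"dy":0,"dz":8.9,"twist":0},{"dx":-0.3,"dy":0,"dz":10.2,"twist":0},{"dx":-0.3,"dy":0,"dz":10.4,"twist":0}]'
python3 -c "
from h import *
st();hasp()
c=cam('side');a=cv2.convertScaleAbs(c['img'][90:190,250:370,::-1],alpha=2.2);cv2.imwrite('pics/s5.png',cv2.resize(a,None,fx=6,fy=6,interpolation=cv2.INTER_CUBIC))"
```

```text
time: 10.3
eef_pos: [0.4823, 0.0928, 0.0626]
tcp_rot: [0.999, 0.045, 0.002, -0.0]
contact_force: [0.5, 1.8, 8.8]
opening: 0.624
finger_force: 52.2
t 10.3 s 0.4886 t 0.0496 z 0.0626 yaw 5.15 F [0.5 1.8 8.8] op 0.624 ff 52.2
0.4675 3 [0.161 0.165 0.168]
0.4725 17 [0.156 0.163 0.169]
0.4775 11 [0.154 0.165 0.169]
0.4825 3 [0.13  0.131 0.133]
0.4975 3 [0.132 0.133 0.133]
0.5025 13 [0.158 0.162 0.168]
0.5075 26 [0.066 0.069 0.168]
0.5125 29 [0.061 0.067 0.071]
0.5175 33 [0.068 0.073 0.078]
0.5225 40 [0.075 0.087 0.196]
0.5275 42 [0.09  0.102 0.111]
0.5325 45 [0.104 0.117 0.129]
0.5375 36 [0.086 0.129 0.13 ]
0.5425 49 [0.081 0.122 0.131]
0.5475 40 [0.07  0.133 0.135]
0.5525 27 [0.132 0.134 0.135]
0.5575 25 [0.132 0.133 0.135]
lid slope 0.0015 top z at front 0.1308
```

View pics/s5.png

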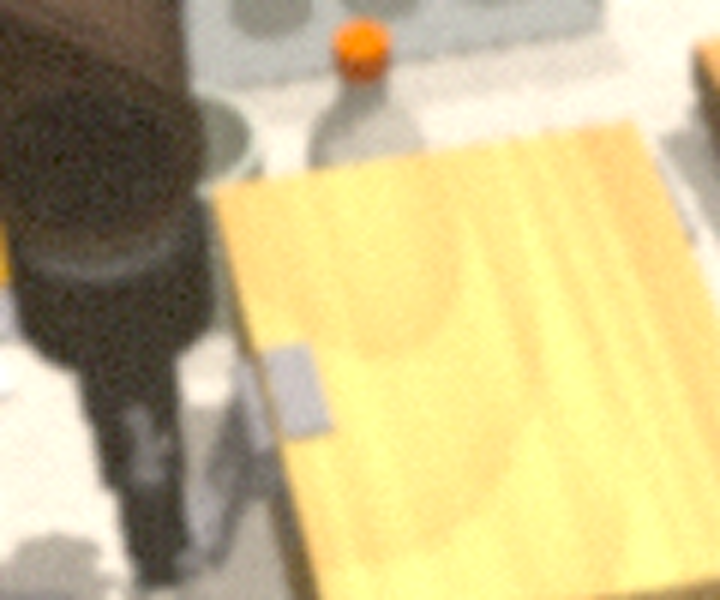

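Lid is flat shut, with the hasp hanging about 20° out just outside the lip (around (215,500)) and the gripper body just left of the lid edge. I'll swing in step by step and watch the force.

```bash
python3 -m pendant '[{"dx":0.3,"dy":0,"dz":0.3,"twist":0},{"dx":0.6,"dy":0,"dz":0.5,"twist":0},{"dx":0.9,"dy":0,"dz":0.6,"twist":0},{"dx":0.9,"dy":0,"dz":0.6,"twist":0}]'
python3 -c "
from h import *
st();hasp()"
```

```text
time: 10.9
eef_pos: [0.4899, 0.0935, 0.0562]
tcp_rot: [0.999, 0.044, 0.001, -0.0]
contact_force: [0.3, 0.5, 4.3]
opening: 0.625
finger_force: 51.5
t 10.9 s 0.4963 t 0.0496 z 0.0562 yaw 5.08 F [0.3 0.5 4.3] op 0.625 ff 51.5
0.4625 12 [0.188 0.195 0.199]
0.4675 3 [0.188 0.192 0.198]
0.4775 11 [0.15  0.158 0.162]
0.4825 16 [0.15  0.157 0.162]
0.4875 5 [0.131 0.151 0.158]
0.5075 5 [0.13  0.15  0.157]
0.5125 20 [0.069 0.154 0.163]
0.5175 25 [0.062 0.065 0.158]
0.5225 37 [0.06  0.069 0.088]
0.5275 48 [0.07  0.087 0.098]
0.5325 57 [0.098 0.111 0.129]
0.5375 37 [0.088 0.129 0.132]
0.5425 50 [0.079 0.121 0.131]
0.5475 36 [0.094 0.132 0.135]
0.5525 26 [0.132 0.134 0.134]
0.5575 24 [0.132 0.134 0.136]
lid slope 0.0003 top z at front 0.1309
```

```bash
python3 -m pendant '[{"dx":0.3,"dy":0,"dz":0.2,"twist":0},{"dx":0.6,"dy":0,"dz":0.35,"twist":0},{"dx":0.8,"dy":0,"dz":0.4,"twist":0},{"dx":0.8,"dy":0,"dz":0.4,"twist":0}]'
python3 -c "
from h import *
st();hasp()"
```

```text
time: 11.45
eef_pos: [0.497, 0.0941, 0.052]
tcp_rot: [0.999, 0.045, -0.0, 0.0]
contact_force: [-1.8, 1.5, 4.2]
opening: 0.62
finger_force: 51.4
t 11.45 s 0.5034 t 0.0496 z 0.052 yaw 5.18 F [-1.8  1.5  4.2] op 0.62 ff 51.4
0.4675 10 [0.185 0.19  0.197]
0.4725 10 [0.185 0.188 0.196]
0.4875 16 [0.146 0.153 0.158]
0.4925 16 [0.134 0.148 0.158]
0.5175 10 [0.148 0.151 0.158]
0.5225 23 [0.062 0.086 0.157]
0.5275 34 [0.061 0.076 0.089]
0.5325 75 [0.066 0.091 0.129]
0.5375 58 [0.083 0.129 0.189]
0.5425 49 [0.079 0.127 0.132]
0.5475 36 [0.069 0.132 0.135]
0.5525 25 [0.132 0.134 0.135]
0.5575 26 [0.132 0.133 0.135]
lid slope 0.0004 top z at front 0.1309
```

```bash
python3 -m pendant '[{"dx":0.3,"dy":0,"dz":0.1,"twist":0},{"dx":0.6,"dy":0,"dz":0.15,"twist":0},{"dx":0.9,"dy":0,"dz":0.2,"twist":0},{"dx":0.9,"dy":0,"dz":0.2,"twist":0}]'
python3 -c "
from h import *
st();hasp()"
```

```text
time: 12.0
eef_pos: [0.5013, 0.0947, 0.0498]
tcp_rot: [0.999, 0.044, -0.008, 0.0]
contact_force: [-16.4, -0.8, 17.2]
opening: 0.619
finger_force: 54.2
t 12.0 s 0.5078 t 0.0497 z 0.0498 yaw 5.1 F [-16.4  -0.8  17.2] op 0.619 ff 54.2
0.4725 7 [0.185 0.192 0.196]
0.4775 17 [0.183 0.191 0.198]
0.4825 5 [0.182 0.188 0.195]
0.4925 19 [0.138 0.151 0.156]
0.4975 18 [0.139 0.151 0.157]
0.5025 3 [0.119 0.119 0.12 ]
0.5225 6 [0.143 0.148 0.153]
0.5275 25 [0.061 0.144 0.154]
0.5325 50 [0.06  0.087 0.129]
0.5375 67 [0.069 0.104 0.131]
0.5425 61 [0.074 0.127 0.189]
0.5475 40 [0.091 0.133 0.14 ]
0.5525 27 [0.132 0.133 0.135]
0.5575 27 [0.131 0.133 0.135]
lid slope 0.0007 top z at front 0.1308
```

```bash
python3 -m pendant '[{"dx":0,"dy":0,"dz":-0.4,"twist":0},{"dx":0,"dy":0,"dz":-0.8,"twist":0},{"dx":-0.1,"dy":0,"dz":-1.2,"twist":0},{"dx":-0.1,"dy":0,"dz":-1.2,"twist":0}]'
python3 -c "
from h import *
st();hasp()"
```

```text
time: 12.55
eef_pos: [0.4988, 0.0944, 0.0589]
tcp_rot: [0.999, 0.044, -0.008, 0.0]
contact_force: [-11.7, -1.4, 2.9]
opening: 0.627
finger_force: 52.5
t 12.55 s 0.5052 t 0.0497 z 0.0589 yaw 5.09 F [-11.7  -1.4   2.9] op 0.627 ff 52.5
0.4725 8 [0.194 0.196 0.199]
0.4775 6 [0.192 0.195 0.198]
0.4875 8 [0.154 0.163 0.167]
0.4925 18 [0.152 0.159 0.165]
0.4975 7 [0.141 0.152 0.164]
0.5225 14 [0.154 0.159 0.164]
0.5275 32 [0.067 0.083 0.162]
0.5325 65 [0.073 0.09  0.136]
0.5375 61 [0.075 0.135 0.139]
0.5425 56 [0.08  0.133 0.14 ]
0.5475 46 [0.087 0.14  0.143]
0.5525 25 [0.14  0.141 0.142]
0.5575 26 [0.139 0.141 0.142]
lid slope -0.0413 top z at front 0.1384
```

```bash
python3 -m pendant '[{"dx":0,"dy":0,"dz":-0.2,"twist":0},{"dx":0,"dy":0,"dz":-0.4,"twist":0},{"dx":0,"dy":0,"dz":-0.4,"twist":0}]'
python3 -c "
from h import *
st();hasp()" | grep -E '^t|lid'
python3 -m pendant '[{"dx":0,"dy":0,"dz":0,"twist":0},{"dx":0,"dy":0,"dz":0,"twist":0},{"dx":0,"dy":0,"dz":0,"twist":0},{"dx":0,"dy":0,"dz":0,"twist":0},{"dx":-2,"dy":0,"dz":0,"twist":0},{"dx":-4,"dy":0,"dz":0,"twist":0},{"dx":-6,"dy":0,"dz":-4,"twist":0},{"dx":-8,"dy":0,"dz":-8,"twist":0},{"dx":-8,"dy":0,"dz":-14,"twist":0},{"dx":-8,"dy":0,"dz":-16,"twist":0}]' 100
python3 -c "
from h import *
st();hasp()
c=cam('side');a=cv2.convertScaleAbs(c['img'][100:200,250:370,::-1],alpha=2.2);cv2.imwrite('pics/s6.png',cv2.resize(a,None,fx=6,fy=6,interpolation=cv2.INTER_CUBIC))"
```

```text
time: 12.98
eef_pos: [0.498, 0.0944, 0.0623]
tcp_rot: [0.999, 0.044, -0.009, 0.0]
contact_force: [-12.0, -2.3, 2.3]
opening: 0.62
finger_force: 52.6
t 12.97 s 0.5045 t 0.0498 z 0.0623 yaw 5.09 F [-12.   -2.3   2.3] op 0.62 ff 52.6
lid slope -0.0571 top z at front 0.1414
time: 14.28
eef_pos: [0.4275, 0.0877, 0.2312]
tcp_rot: [0.999, 0.045, 0.004, 0.0]
contact_force: [0.2, -0.5, -0.2]
opening: 1.004
finger_force: 0.0
t 14.28 s 0.4336 t 0.0494 z 0.2312 yaw 5.13 F [ 0.2 -0.5 -0.2] op 1.004 ff 0.0
0.5125 23 [0.073 0.075 0.078]
0.5175 25 [0.076 0.078 0.079]
0.5225 27 [0.075 0.078 0.087]
0.5275 27 [0.07 0.08 0.09]
0.5325 70 [0.077 0.093 0.138]
0.5375 52 [0.082 0.124 0.141]
0.5425 55 [0.08  0.133 0.141]
0.5475 45 [0.095 0.142 0.146]
0.5525 27 [0.142 0.143 0.146]
0.5575 26 [0.143 0.144 0.144]
lid slope -0.0571 top z at front 0.1415
```

View pics/s6.png

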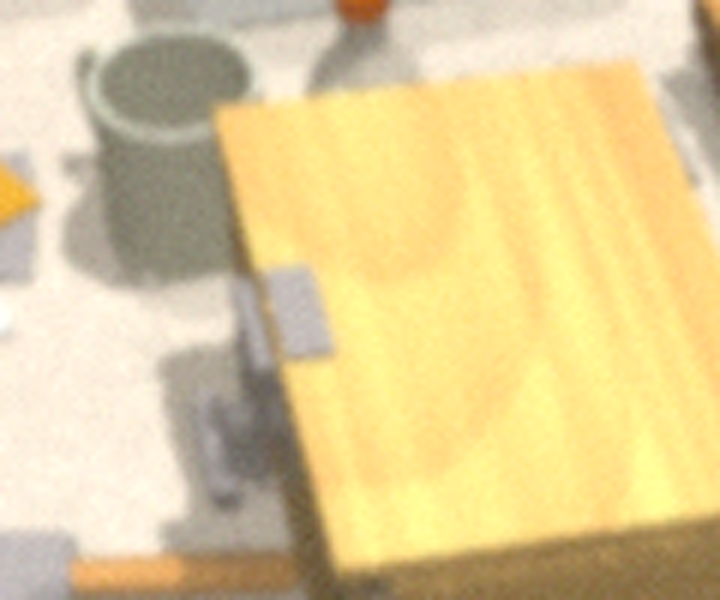

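The lid holds at 0.057 rad with the robot clear. The hasp hangs vertical over the catch, with its bar at (220,460). That matches the stated hooked rest angle, so I'm handing in.

```bash
python3 -c "
from h import *
hasp();print(ctrl.sign_off())" | tail -2
```

```text
the job is handed in; nothing more can be done
None
```

The case is fastened and handed in: after I let go, the hooked hasp alone held the lid at 0.057 rad, close to the stated rest of about 0.06, with the robot clear at about 14.3 s.

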